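# Switch on the loaded camera test box

### The job

Switch on the test box that has a camera module in its nest: turn its red isolator clockwise all the way to the green mark, then turn its black selector, which that frees, clockwise all the way to its green mark. Leave the knobs of the empty test box off.

Things in the scene. Friction and masses are not known exactly. Their poses are not given: they have to be found in the camera images.
- test_box: Grey box 178x180 mm, 32 high, fixed to the bench, turned up to 14 deg, a camera module lying in its black nest (module top 58 mm up); left or right of a twin with empty nest. Origin: on the bench, midway below its 2 knobs; x towards the nest (away from the robot), y left, z up. Knob axes upright at y +37.5 (isolator), -37.5 mm (selector). Interlock plates under the knobs reach 43 mm up.
- isolator (a joint): Angle (rad) of the test box's left knob: red upright grip bar 14 mm thick, 42 long, 48 to 82 mm above the bench, over a yellow D-shaped plate. 0 = off: bar along box y, its white line to +y. Clockwise from above is positive; stop at 1.571 = on, line to +x at a green mark. Starts at 0 to 0.15. Grip across the 14 mm. Friction 0.05 N m; stays where left.
- selector (a joint): Angle (rad) of the right knob: black bar of the same size and height, over a steel arm with a pin. 0 = off: bar along box y, its white line to -y. Clockwise from above is positive; stop at 1.047 = on, line to the green mark, 60 deg from -y to -x. Starts at 0 to 0.05. The yellow plate blocks it at about 0.1 until the isolator is on. Friction 0.05 N m; stays where left.
- spare_isolator (a joint): Angle (rad) of the red isolator on the twin box with the empty nest, to be left off; 0 to 0.15 at the start, clockwise positive.

How it is judged:
By the outcome, as a careful person would: the job done as asked, in the order asked, and still so for the second after the job is handed in, with the robot touching nothing.
It also fails if it takes over 45 s, if anything falls off the work surface, if the arm or the gripper's body presses on something with over 40 N, if the wrist force passes 120 N, or if a joint passes its speed limit or range.

### The arm

A 7-joint arm with a two-finger parallel gripper is mounted at the origin on a cart in front of the work surface, level with it; the furniture and walls round the work are solid. World frame = base frame: x ahead of the robot, y to its left, z up, the work surface at z = 0. Lengths are in m, angles in rad, forces in N, time in s.
With the tool pointing down it reaches from about 0.425 to 0.925 m from the base axis. Payload 6.8 kg.
Tool frame: the origin (TCP) lies between the finger pads; the fingertips stand finger_overhang ahead of it and the grasp point (between the pads) lies 6 mm ahead of it (finger_overhang is the distance from the TCP to the fingertips, in m); z points along the fingers, y is the line along which they close (so a half turn about z gives the same grasp; the last joint's range is limited). The gripper opens to 85 mm and grips with 20 to 120 N. Pads are 22 mm wide; open, the fingers measure 114 mm over their backs; the gripper's body (76 mm by 85 mm) begins 54 mm behind the grasp point. The pads swing forward as they close: fully open they stand 13 mm farther back than shut.
Start: joints at [1.029, 0.477, 0.022, 1.555, -0.011, 1.109, -0.083], TCP at [0.284, -0.612, 0.256] pointing down, gripper open.
Joint ranges: [-2.96, 2.96], [-0.34, 2.1], [-1.41, 1.46], [0.24, 2.44], [-1.37, 4.51], [0.17, 1.92], [-2.96, 2.96]. Speed limits (rad/s): [2.39, 2.39, 3.14, 3.14, 3.14, 3.14, 3.14].

### API

Orientations are given as a unit quaternion [w, x, y, z].
In Python, from station import * gives the robot as it stands.
- The arm moves only by the tool drive_tool, never from a script. Its argument "increments" is a list of rows, each an object of numbers: "claw": the finger opening in m, from 0 to 0.0854; "dx", "dy", "dz": the shift along the tool's x, y, z in m; "wx", "wy", "wz": the turn, a rotation vector about the tool's x, y, z in degrees. A call has 1 to 20 rows; each row shifts and turns the commanded pose from where the row before left it, along the tool's axes as they then stand; what a row does not reach is not made up. A row lasts 1/8 s, in which the tool goes at most 62.5 mm and 10.7 degrees, less where a joint would pass 70% of its speed; a pose out of reach is approached as far as the arm can. A call with a gripper value outside its range is refused whole. The fingers move at their own pace and stop on an object; "newtons" is the grip in N (left out, the last holds). Time passes only in rows, so rows that do not move let the fingers close. It gives the time, the measured TCP pose, the force, the opening and the grip force at its end, in the units of the state.
- get_obs(): the state, without advancing time (a new reading comes with each control period).
- read_camera(name): name is "scene" or "top"; returns (picture, depth): 480x640x3 uint8, red, green, blue; 480x640 float32, m along the optical axis (not along the pixel's ray), 0 where there is no reading.
- calibration(name): a dict with "intrinsics" (3x3 intrinsics, pixels), "R" (3x3) and "t" (3): a world point X has camera coordinates R X + t. Camera axes: x right, y down, z forward; pixel columns grow to the right and rows downward; lengths in m; the calibration is good to about 2 mm. A picture is of the moment at which its call begins. calibration takes no time and is no camera call.
- hand_in(): hands the job in; it is judged then, once.
The state is a dict: "t": time; "q": joint angles; "joint_vel": joint speeds; "joint_torque": joint torques, N m; "eef_pos": TCP position; "tool_rot": TCP orientation; "contact_force": force on the tool from outside, world axes, zero at the start; "torque": the same for the moment, N m; "gripper_width": opening from 0.0 (shut) to 1.0 (fully open); "grasp_force": force on a finger pad.
Only numpy, scipy, OpenCV 4.12 (cv2) and the standard library are available. Lean on these libraries where they do the work, as an engineer would, in place of code of your own. Each camera call takes 0.05 s, during which the arm holds its last target. There are 200 camera calls.

## Working session

There is one attempt and no reset: what is moved stays moved. The work goes in short steps, Python scripts to look and compute and a tool call to move; the robot and the scene stay as the last step left them, time stands still between calls to the robot, and variables do not carry over. Pictures are saved under pics/ and viewed, at most 10 in all, crops included, and the job is handed in when it is done.

Besides the shell and the picture viewer there is one more tool, called after "Emit:" as name(argument=value, ...) on one line, values as JSON. drive_tool: Moves the arm, as the interface text tells. Its arguments: {"type":"object","properties":{"increments":{"type":"array","items":{"type":"object","properties":{"claw":{"type":"number"},"dx":{"type":"number"},"dy":{"type":"number"},"dz":{"type":"number"},"wx":{"type":"number"},"wy":{"type":"number"},"wz":{"type":"number"}}}},"newtons":{"type":"number"}},"required":["increments"]}

```bash
mkdir -p pics; ls
python3 - <<'E'
from station import *
import cv2
for n in("scene","top"):
    p,d=read_camera(n); cv2.imwrite(f"pics/{n}0.png",p[:,:,::-1])
    import numpy as np; np.save(f"{n}0.npy",d); c=calibration(n); print(n,c)
print(get_obs())
E
```

```text
pics
scene {'intrinsics': array([[503.57094141,   0.        , 317.43770171],
       [  0.        , 503.57094141, 232.84522204],
       [  0.        ,   0.        ,   1.        ]]), 'R': array([[-0.62843485, -0.7776632 , -0.01759485],
       [-0.36347222,  0.31357227, -0.8772459 ],
       [ 0.68771911, -0.54489666, -0.47971872]]), 't': array([0.46132108, 0.15184433, 0.65836054])}
top {'intrinsics': array([[559.44869932,   0.        , 316.47332577],
       [  0.        , 559.44869932, 231.49509955],
       [  0.        ,   0.        ,   1.        ]]), 'R': array([[ 0.14107689, -0.98997971,  0.00612292],
       [-0.96619555, -0.13903034, -0.21710993],
       [ 0.2157857 ,  0.02471325, -0.97612796]]), 't': array([0.14054885, 0.49277386, 0.78866074])}
{'t': 0.1, 'q': array([ 1.02889561,  0.47775259,  0.02236066,  1.55635956, -0.01150043,
        1.10931883, -0.08310746]), 'joint_vel': array([ 9.15847631e-05, -1.18755523e-03, -2.74759157e-04, -6.32213477e-04,
       -2.41798457e-03, -6.13003853e-04, -2.88557948e-04]), 'joint_torque': array([ 5.48013108e-03, -5.97758639e+01,  1.61391858e+00, -2.81953132e+01,
        1.27716290e-02,  5.04687967e-03,  4.42550444e-06]), 'eef_pos': array([ 0.2834877 , -0.61202912,  0.25539675]), 'tool_rot': array([-8.17954501e-04,  9.76569235e-01,  2.15201764e-01, -2.48734857e-04]), 'contact_force': array([0.87230044, 0.36198667, 0.73494248]), 'torque': array([0.02889504, 0.06697498, 0.00166222]), 'grasp_force': 0.0, 'gripper_width': 0.9993669598774062}
```

View pics/top0.png

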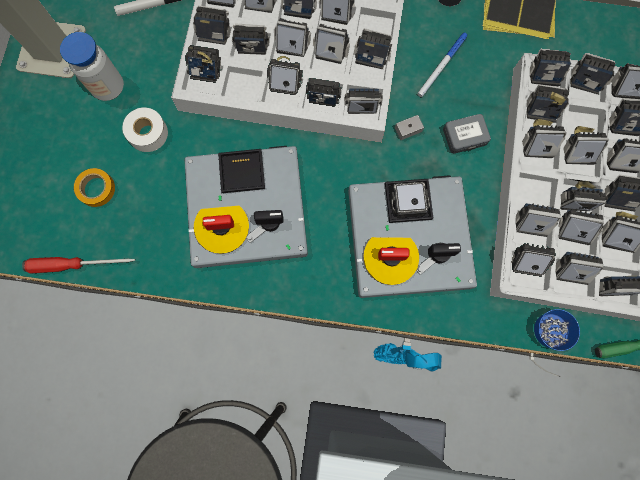

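View pics/scene0.png

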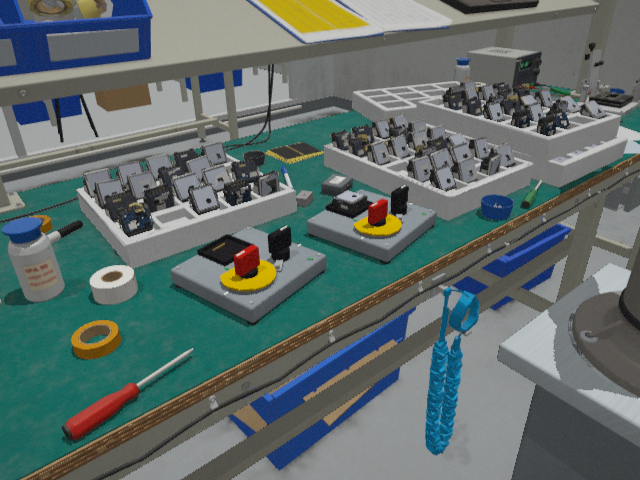

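The loaded box is the one on the right in the top view: its red knob is at about (395,254) and its black knob at (444,250). The empty twin is on the left. I'll enlarge that area.

```bash
cat > h.py <<'E'
from station import *
import numpy as np, cv2
def px2w(n,u,v,z):
    c=calibration(n); K,R,t=c["intrinsics"],c["R"],c["t"]
    r=R.T@np.linalg.solve(K,[u,v,1]); o=-R.T@t
    return o+r*(z-o[2])/r[2]
def w2px(n,X):
    c=calibration(n); p=c["intrinsics"]@(c["R"]@np.array(X)+c["t"]); return p[:2]/p[2]
E
python3 - <<'E'
import cv2
i=cv2.imread("pics/top0.png")[165:305,335:490]
cv2.imwrite("pics/top0c.png",cv2.resize(i,None,fx=4,fy=4,interpolation=cv2.INTER_CUBIC))
E
```

```text
(no output)
```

View pics/top0c.png

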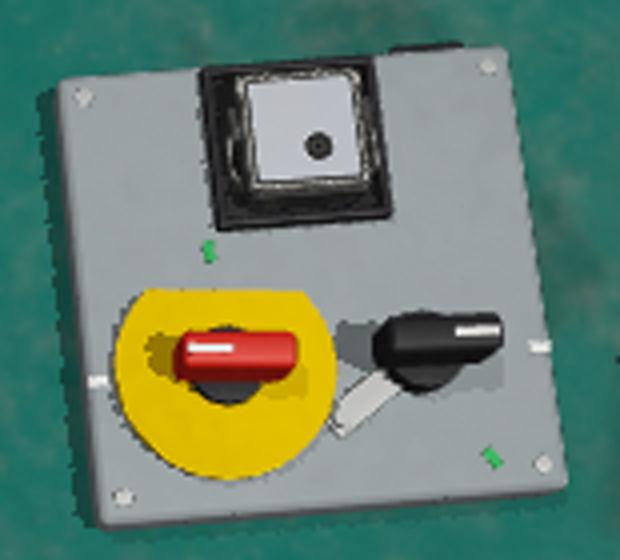

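The crop shows the box's top corners at crop (60,78), (508,48), (566,486) and (100,525). The red bar's top is centred at about (238,348) and the black's at (440,330). Both white lines are in the off position.

Run:
```python
from h import *
f=lambda u,v,z:px2w("top",335+(u+.5)/4-.5,165+(v+.5)/4-.5,z).round(4)
C=np.array([f(60,78,.032),f(508,48,.032),f(566,486,.032),f(100,525,.032)]);print(C)
l,r=f(97,381,.032),f(539,346,.032);print("marks",l,r,(l+r)/2,np.degrees(np.arctan2(*(l-r)[[1,0]]))-90)
for a,b in((0,1),(3,2)): d=C[a]-C[b];print(np.linalg.norm(d),np.degrees(np.arctan2(d[1],d[0]))-90)
for a,b in((3,0),(2,1)): d=C[b]-C[a];print(np.linalg.norm(d),np.degrees(np.arctan2(d[1],d[0])))
# top-face of the red and black bars
for nm,cs in(("red",[(183,334),(296,331),(299,360),(186,364)]),("blk",[(384,316),(500,313),(503,340),(388,345)])):
    P=np.array([f(*c,.082) for c in cs]);print(nm,P.mean(0),P)
# depth cloud of knob tops
p=None;d=np.load("top0.npy");c=calibration("top");K,R,t=c["intrinsics"],c["R"],c["t"]
v,u=np.mgrid[0:480,0:640];X=(np.stack([(u-K[0,2])/K[0,0]*d,(v-K[1,2])/K[1,1]*d,d],-1)-t)@R
for a,b in(((375,412),(240,270)),((425,465),(238,262))):
    S=X[b[0]:b[1],a[0]:a[1]].reshape(-1,3);S=S[(S[:,2]>.077)&(S[:,2]<.09)];rc=cv2.minAreaRect((S[:,:2]*1000).astype(np.float32));print(len(S),S.mean(0),rc,S[:,2].max())
```

```text
[[ 0.5558  0.1686  0.032 ]
 [ 0.5935 -0.0053  0.032 ]
 [ 0.4232 -0.0419  0.032 ]
 [ 0.3835  0.1311  0.032 ]]
marks [0.4379 0.1391 0.032 ] [ 0.4755 -0.0273  0.032 ] [0.4567 0.0559 0.032 ] 12.732810131209177
0.17793959649274246 12.231941041826843
0.1774967323642889 12.924451816819442
0.1763336042846059 12.278578608965162
0.1741885472699052 12.1292172449779
red [0.44855 0.09205 0.082  ] [[0.4504 0.1134 0.082 ]
 [0.4573 0.073  0.082 ]
 [0.4469 0.0708 0.082 ]
 [0.4396 0.111  0.082 ]]
blk [0.46585 0.02015 0.082  ] [[ 0.4674  0.042   0.082 ]
 [ 0.4744  0.0005  0.082 ]
 [ 0.4647 -0.0015  0.082 ]
 [ 0.4569  0.0396  0.082 ]]
270 [0.44736364 0.09276299 0.08170598] ((447.4193115234375, 92.0322265625), (13.259790420532227, 42.360984802246094), 8.256487846374512) 0.0877048533273238
282 [0.4639325  0.01971625 0.08165621] ((464.37322998046875, 19.177270889282227), (14.692933082580566, 42.59440231323242), 11.842223167419434) 0.08595533745318128
```

```bash
python3 -c "
import station
print([n for n in dir(station) if not n.startswith('__')]); print(getattr(station,'finger_overhang',None))"
```

```text
['PlanningError', 'calibration', 'finger_overhang', 'get_obs', 'hand_in', 'read_camera']
0.025
```

Emit:
drive_tool(increments=[{"wz": -10.5,"claw": 0.04},{"wz": -10.5,"claw": 0.04},{"wz": -10.5,"claw": 0.04},{"wz": -10.5,"claw": 0.04},{"wz": -10.5,"claw": 0.04},{"wz": -10.5,"claw": 0.04},{"wz": -10.5,"claw": 0.04},{"dx": 0.047,"dy": 0.035,"claw": 0.04},{"dx": 0.047,"dy": 0.035,"claw": 0.04},{"dx": 0.047,"dy": 0.035,"claw": 0.04},{"dx": 0.047,"dy": 0.035,"claw": 0.04},{"dx": 0.047,"dy": 0.035,"claw": 0.04},{"dx": 0.047,"dy": 0.035,"claw": 0.04},{"dx": 0.047,"dy": 0.035,"claw": 0.04},{"dx": 0.047,"dy": 0.035,"claw": 0.04},{"claw": 0.04}])

```text
schema error: expected keys claw, dx, dy, dz, wx, wy, wz
```

Emit:
drive_tool(increments=[{"dx": 0,"dy": 0,"dz": 0,"wx": 0,"wy": 0,"wz": -10.5,"claw": 0.04},{"dx": 0,"dy": 0,"dz": 0,"wx": 0,"wy": 0,"wz": -10.5,"claw": 0.04},{"dx": 0,"dy": 0,"dz": 0,"wx": 0,"wy": 0,"wz": -10.5,"claw": 0.04},{"dx": 0,"dy": 0,"dz": 0,"wx": 0,"wy": 0,"wz": -10.5,"claw": 0.04},{"dx": 0,"dy": 0,"dz": 0,"wx": 0,"wy": 0,"wz": -10.5,"claw": 0.04},{"dx": 0,"dy": 0,"dz": 0,"wx": 0,"wy": 0,"wz": -10.5,"claw": 0.04},{"dx": 0,"dy": 0,"dz": 0,"wx": 0,"wy": 0,"wz": -10.5,"claw": 0.04},{"dx": 0.047,"dy": 0.035,"dz": 0,"wx": 0,"wy": 0,"wz": 0,"claw": 0.04},{"dx": 0.047,"dy": 0.035,"dz": 0,"wx": 0,"wy": 0,"wz": 0,"claw": 0.04},{"dx": 0.047,"dy": 0.035,"dz": 0,"wx": 0,"wy": 0,"wz": 0,"claw": 0.04},{"dx": 0.047,"dy": 0.035,"dz": 0,"wx": 0,"wy": 0,"wz": 0,"claw": 0.04},{"dx": 0.047,"dy": 0.035,"dz": 0,"wx": 0,"wy": 0,"wz": 0,"claw": 0.04},{"dx": 0.047,"dy": 0.035,"dz": 0,"wx": 0,"wy": 0,"wz": 0,"claw": 0.04},{"dx": 0.047,"dy": 0.035,"dz": 0,"wx": 0,"wy": 0,"wz": 0,"claw": 0.04},{"dx": 0.047,"dy": 0.035,"dz": 0,"wx": 0,"wy": 0,"wz": 0,"claw": 0.04},{"dx": 0,"dy": 0,"dz": 0,"wx": 0,"wy": 0,"wz": 0,"claw": 0.04}])

```text
t: 2.1
eef_pos: [0.5083, -0.1941, 0.2564]
tool_rot: [-0.0, 0.65, 0.76, 0.001]
contact_force: [0.1, -0.1, 0.4]
gripper_width: 0.47
grasp_force: 0.0
```

Emit:
drive_tool(increments=[{"dx": 0.0487,"dy": -0.0025,"dz": 0,"wx": 0,"wy": 0,"wz": 0,"claw": 0.04},{"dx": 0.0487,"dy": -0.0025,"dz": 0,"wx": 0,"wy": 0,"wz": 0,"claw": 0.04},{"dx": 0.0487,"dy": -0.0025,"dz": 0,"wx": 0,"wy": 0,"wz": 0,"claw": 0.04},{"dx": 0.0487,"dy": -0.0025,"dz": 0,"wx": 0,"wy": 0,"wz": 0,"claw": 0.04},{"dx": 0.0487,"dy": -0.0025,"dz": 0,"wx": 0,"wy": 0,"wz": 0,"claw": 0.04},{"dx": 0.0487,"dy": -0.0025,"dz": 0,"wx": 0,"wy": 0,"wz": 0,"claw": 0.04},{"dx": 0,"dy": 0,"dz": 0.045,"wx": 0,"wy": 0,"wz": 0,"claw": 0.04},{"dx": 0,"dy": 0,"dz": 0.045,"wx": 0,"wy": 0,"wz": 0,"claw": 0.04},{"dx": 0,"dy": 0,"dz": 0.04,"wx": 0,"wy": 0,"wz": 0,"claw": 0.04},{"dx": 0,"dy": 0,"dz": 0,"wx": 0,"wy": 0,"wz": 0,"claw": 0.04}])

```text
t: 3.35
eef_pos: [0.4467, 0.0857, 0.124]
tool_rot: [-0.002, 0.654, 0.757, -0.003]
contact_force: [-0.0, 0.7, 0.5]
gripper_width: 0.469
grasp_force: 0.0
```

Run:
```python
from h import *
o=get_obs();print(o["q"].round(2),o["eef_pos"])
for n in("scene","top"):
    u,v=map(int,w2px(n,[.45,.08,.09])); p,_=read_camera(n)
    i=p[v-70:v+70,u-90:u+90,::-1]; cv2.imwrite(f"pics/{n}1.png",cv2.resize(i,None,fx=3,fy=3,interpolation=cv2.INTER_CUBIC));print(u,v)
a,b=[cv2.imread(f"pics/{n}1.png") for n in("scene","top")]
cv2.imwrite("pics/both1.png",cv2.resize(np.hstack([a,b]),(800,311)))
```

```text
[ 0.18  0.37 -0.59  2.15  0.31  0.71 -0.48] [0.44671377 0.08565672 0.12403879]
383 195
404 250
```

View pics/both1.png

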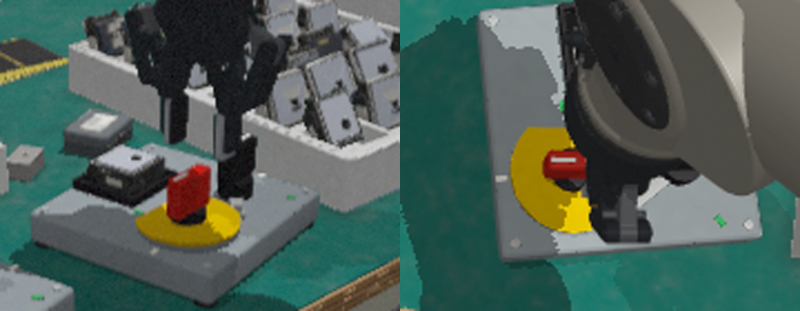

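The scene view shows the open fingers straddling the red bar at about (190,190). The top view is mostly hidden by the wrist. I'll correct by about 6 mm, descend and grip.

Emit:
drive_tool(increments=[{"dx": 0.0062,"dy": 0.0025,"dz": 0,"wx": 0,"wy": 0,"wz": 0,"claw": 0.04},{"dx": 0,"dy": 0,"dz": 0.023,"wx": 0,"wy": 0,"wz": 0,"claw": 0.04},{"dx": 0,"dy": 0,"dz": 0.023,"wx": 0,"wy": 0,"wz": 0,"claw": 0.04},{"dx": 0,"dy": 0,"dz": 0,"wx": 0,"wy": 0,"wz": 0,"claw": 0.04},{"dx": 0,"dy": 0,"dz": 0,"wx": 0,"wy": 0,"wz": 0,"claw": 0.005},{"dx": 0,"dy": 0,"dz": 0,"wx": 0,"wy": 0,"wz": 0,"claw": 0.005},{"dx": 0,"dy": 0,"dz": 0,"wx": 0,"wy": 0,"wz": 0,"claw": 0.005},{"dx": 0,"dy": 0,"dz": 0,"wx": 0,"wy": 0,"wz": 0,"claw": 0.005}], newtons=40)

```text
t: 4.45
eef_pos: [0.4487, 0.0934, 0.0814]
tool_rot: [-0.0, 0.654, 0.757, -0.001]
contact_force: [-8.8, 0.3, 10.0]
gripper_width: 0.152
grasp_force: 39.5
```

Emit:
drive_tool(increments=[{"dx": -0.001,"dy": -0.001,"dz": 0,"wx": 0,"wy": 0,"wz": 0,"claw": 0.005},{"dx": 0,"dy": 0,"dz": 0,"wx": 0,"wy": 0,"wz": 8,"claw": 0.005},{"dx": 0,"dy": 0,"dz": 0,"wx": 0,"wy": 0,"wz": 8,"claw": 0.005},{"dx": 0,"dy": 0,"dz": 0,"wx": 0,"wy": 0,"wz": 8,"claw": 0.005},{"dx": 0,"dy": 0,"dz": 0,"wx": 0,"wy": 0,"wz": 8,"claw": 0.005},{"dx": 0,"dy": 0,"dz": 0,"wx": 0,"wy": 0,"wz": 0,"claw": 0.005}])

```text
t: 5.2
eef_pos: [0.4486, 0.0933, 0.0814]
tool_rot: [-0.0, 0.837, 0.547, -0.0]
contact_force: [-4.8, 2.7, 5.2]
gripper_width: 0.157
grasp_force: 39.2
```

Emit:
drive_tool(increments=[{"dx": 0,"dy": 0,"dz": 0,"wx": 0,"wy": 0,"wz": 7.5,"claw": 0.005},{"dx": 0,"dy": 0,"dz": 0,"wx": 0,"wy": 0,"wz": 7.5,"claw": 0.005},{"dx": 0,"dy": 0,"dz": 0,"wx": 0,"wy": 0,"wz": 7.5,"claw": 0.005},{"dx": 0,"dy": 0,"dz": 0,"wx": 0,"wy": 0,"wz": 7.5,"claw": 0.005},{"dx": 0,"dy": 0,"dz": 0,"wx": 0,"wy": 0,"wz": 7.5,"claw": 0.005},{"dx": 0,"dy": 0,"dz": 0,"wx": 0,"wy": 0,"wz": 7.5,"claw": 0.005},{"dx": 0,"dy": 0,"dz": 0,"wx": 0,"wy": 0,"wz": 6,"claw": 0.005},{"dx": 0,"dy": 0,"dz": 0,"wx": 0,"wy": 0,"wz": 0,"claw": 0.005}])

```text
t: 6.2
eef_pos: [0.4486, 0.0932, 0.0814]
tool_rot: [-0.0, 0.991, 0.133, -0.001]
contact_force: [-5.3, 2.0, 7.0]
gripper_width: 0.155
grasp_force: 39.4
```

```bash
python3 -c "
from h import *
o=get_obs();q=o['tool_rot'];print(np.degrees(2*np.arctan2(q[2],q[1])),o['torque'],o['contact_force'],o['q'].round(2))"
```

```text
15.332871712517864 [ 0.15085404  1.2325963  -0.09258872] [-5.30403939  2.00541837  6.95373258] [-0.18  0.4  -0.19  2.19  0.14  0.56 -1.77]
```

Torque is still low, so I'll nudge on towards the stop.

Emit:
drive_tool(increments=[{"dx": 0,"dy": 0,"dz": 0,"wx": 0,"wy": 0,"wz": 2,"claw": 0.005},{"dx": 0,"dy": 0,"dz": 0,"wx": 0,"wy": 0,"wz": 2,"claw": 0.005},{"dx": 0,"dy": 0,"dz": 0,"wx": 0,"wy": 0,"wz": 1.5,"claw": 0.005},{"dx": 0,"dy": 0,"dz": 0,"wx": 0,"wy": 0,"wz": 0,"claw": 0.005}])

```text
t: 6.7
eef_pos: [0.4485, 0.0932, 0.0815]
tool_rot: [0.0, 0.996, 0.089, -0.001]
contact_force: [-4.4, 1.0, 7.5]
gripper_width: 0.157
grasp_force: 53.4
```

```bash
python3 -c "
from h import *
o=get_obs();q=o['tool_rot'];print(np.degrees(2*np.arctan2(q[2],q[1])),o['torque'],o['contact_force'],o['q'].round(2))"
```

```text
10.1657302297021 [-0.04932079  1.27038586  1.35162256] [-4.39087024  1.02325405  7.51368116] [-0.2   0.4  -0.17  2.19  0.12  0.56 -1.85]
```

The knob is against its stop, with 1.35 N m on the wrist. I'll release, lift and move over the selector.

Emit:
drive_tool(increments=[{"dx": 0,"dy": 0,"dz": 0,"wx": 0,"wy": 0,"wz": 0,"claw": 0.04},{"dx": 0,"dy": 0,"dz": 0,"wx": 0,"wy": 0,"wz": 0,"claw": 0.04},{"dx": 0,"dy": 0,"dz": 0,"wx": 0,"wy": 0,"wz": 0,"claw": 0.04},{"dx": 0,"dy": 0,"dz": -0.03,"wx": 0,"wy": 0,"wz": 0,"claw": 0.04},{"dx": 0,"dy": 0,"dz": -0.03,"wx": 0,"wy": 0,"wz": 0,"claw": 0.04},{"dx": 0,"dy": 0,"dz": 0,"wx": 0,"wy": 0,"wz": -9,"claw": 0.04},{"dx": 0,"dy": 0,"dz": 0,"wx": 0,"wy": 0,"wz": -9,"claw": 0.04},{"dx": 0,"dy": 0,"dz": 0,"wx": 0,"wy": 0,"wz": -9,"claw": 0.04},{"dx": 0,"dy": 0,"dz": 0,"wx": 0,"wy": 0,"wz": -9,"claw": 0.04},{"dx": 0,"dy": 0,"dz": 0,"wx": 0,"wy": 0,"wz": -9,"claw": 0.04},{"dx": 0,"dy": 0,"dz": 0,"wx": 0,"wy": 0,"wz": -9,"claw": 0.04},{"dx": 0,"dy": 0,"dz": 0,"wx": 0,"wy": 0,"wz": -9,"claw": 0.04},{"dx": 0,"dy": 0,"dz": 0,"wx": 0,"wy": 0,"wz": -9,"claw": 0.04},{"dx": 0,"dy": 0,"dz": 0,"wx": 0,"wy": 0,"wz": -9,"claw": 0.04},{"dx": 0,"dy": 0,"dz": 0,"wx": 0,"wy": 0,"wz": -9,"claw": 0.04},{"dx": -0.025,"dy": 0,"dz": 0,"wx": 0,"wy": 0,"wz": 0,"claw": 0.04},{"dx": -0.025,"dy": 0.001,"dz": 0,"wx": 0,"wy": 0,"wz": 0,"claw": 0.04},{"dx": -0.025,"dy": 0,"dz": 0,"wx": 0,"wy": 0,"wz": 0,"claw": 0.04},{"dx": 0,"dy": 0,"dz": 0,"wx": 0,"wy": 0,"wz": 0,"claw": 0.04}])

```text
t: 9.07
eef_pos: [0.4636, 0.0167, 0.1402]
tool_rot: [0.0, 0.645, 0.764, -0.0]
contact_force: [0.1, 1.0, -0.2]
gripper_width: 0.471
grasp_force: 0.0
```

Run:
```python
from h import *
o=get_obs();q=o["tool_rot"];f=2*np.arctan2(q[2],q[1]);p=o["eef_pos"];print(np.degrees(f),p,o["contact_force"])
d=np.array([.4642,.0197])-p[:2];print("dx",d@[np.cos(f),np.sin(f)],"dy",d@[np.sin(f),-np.cos(f)])
a=[]
for n in("scene","top"):
    u,v=map(int,w2px(n,[.45,.07,.07])); im,_=read_camera(n)
    a.append(cv2.resize(im[v-70:v+70,u-90:u+90,::-1],(400,311),interpolation=cv2.INTER_CUBIC))
cv2.imwrite("pics/both2.png",np.hstack(a))
```

```text
99.61382843698209 [0.4635581  0.01674757 0.14017687] [ 0.10170567  0.98862822 -0.15998352]
dx 0.002803760625124001 dy 0.001125958764804315
```

View pics/both2.png

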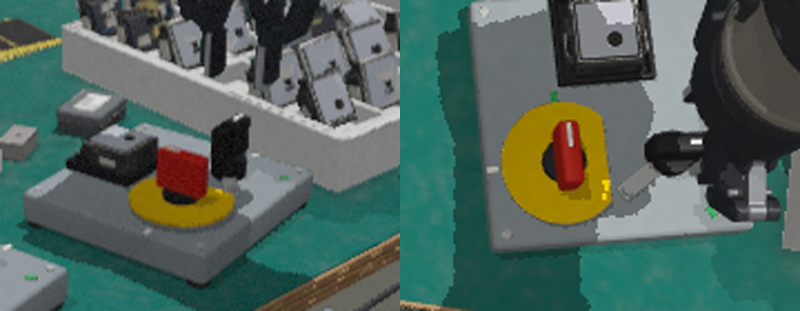

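The isolator is on: its line points at the green mark (555,97), and the plate's flat side faces the selector arm. Next is the selector grip.

Emit:
drive_tool(increments=[{"dx": 0.003,"dy": 0.001,"dz": 0,"wx": 0,"wy": 0,"wz": -1,"claw": 0.04},{"dx": 0,"dy": 0,"dz": 0.02,"wx": 0,"wy": 0,"wz": 0,"claw": 0.04},{"dx": 0,"dy": 0,"dz": 0.02,"wx": 0,"wy": 0,"wz": 0,"claw": 0.04},{"dx": 0,"dy": 0,"dz": 0.02,"wx": 0,"wy": 0,"wz": 0,"claw": 0.04},{"dx": 0,"dy": 0,"dz": 0,"wx": 0,"wy": 0,"wz": 0,"claw": 0.04},{"dx": 0,"dy": 0,"dz": 0,"wx": 0,"wy": 0,"wz": 0,"claw": 0.005},{"dx": 0,"dy": 0,"dz": 0,"wx": 0,"wy": 0,"wz": 0,"claw": 0.005},{"dx": 0,"dy": 0,"dz": 0,"wx": 0,"wy": 0,"wz": 0,"claw": 0.005},{"dx": 0,"dy": 0,"dz": 0,"wx": 0,"wy": 0,"wz": 0,"claw": 0.005}], newtons=40)

```text
t: 10.3
eef_pos: [0.4645, 0.0224, 0.0812]
tool_rot: [0.0, 0.637, 0.771, 0.001]
contact_force: [-1.5, 2.8, 5.8]
gripper_width: 0.157
grasp_force: 41.4
```

Emit:
drive_tool(increments=[{"dx": -0.002,"dy": 0,"dz": 0,"wx": 0,"wy": 0,"wz": 8,"claw": 0.005},{"dx": 0,"dy": 0,"dz": 0,"wx": 0,"wy": 0,"wz": 8,"claw": 0.005},{"dx": 0,"dy": 0,"dz": 0,"wx": 0,"wy": 0,"wz": 8,"claw": 0.005},{"dx": 0,"dy": 0,"dz": 0,"wx": 0,"wy": 0,"wz": 8,"claw": 0.005},{"dx": 0,"dy": 0,"dz": 0,"wx": 0,"wy": 0,"wz": 8,"claw": 0.005},{"dx": 0,"dy": 0,"dz": 0,"wx": 0,"wy": 0,"wz": 8,"claw": 0.005},{"dx": 0,"dy": 0,"dz": 0,"wx": 0,"wy": 0,"wz": 6,"claw": 0.005},{"dx": 0,"dy": 0,"dz": 0,"wx": 0,"wy": 0,"wz": 0,"claw": 0.005}])

```text
t: 11.3
eef_pos: [0.4663, 0.0217, 0.0812]
tool_rot: [-0.0, 0.918, 0.398, 0.003]
contact_force: [2.8, 3.7, 1.3]
gripper_width: 0.156
grasp_force: 40.5
```

```bash
python3 -c "
from h import *
o=get_obs();q=o['tool_rot'];print(np.degrees(2*np.arctan2(q[2],q[1])),o['torque'],o['contact_force'],o['q'].round(2))"
```

```text
46.8588706749767 [ 1.00975946 -0.50901045  0.01405371] [2.7547946  3.70811044 1.27099492] [-0.01  0.41 -0.2   2.17  0.15  0.56 -1.07]
```

Emit:
drive_tool(increments=[{"dx": 0,"dy": 0,"dz": 0,"wx": 0,"wy": 0,"wz": 2.5,"claw": 0.005},{"dx": 0,"dy": 0,"dz": 0,"wx": 0,"wy": 0,"wz": 2.5,"claw": 0.005},{"dx": 0,"dy": 0,"dz": 0,"wx": 0,"wy": 0,"wz": 2,"claw": 0.005},{"dx": 0,"dy": 0,"dz": 0,"wx": 0,"wy": 0,"wz": 0,"claw": 0.005}])

```text
t: 11.8
eef_pos: [0.4664, 0.0215, 0.0813]
tool_rot: [0.0, 0.939, 0.343, 0.002]
contact_force: [4.0, 3.2, 0.5]
gripper_width: 0.15
grasp_force: 54.5
```

```bash
python3 -c "
from h import *
o=get_obs();q=o['tool_rot'];print(np.degrees(2*np.arctan2(q[2],q[1])),o['torque'],o['contact_force'],o['q'].round(2))"
```

```text
40.14172586599567 [ 0.84204478 -0.7030087   1.39953878] [3.98788669 3.20589494 0.49457143] [-0.04  0.41 -0.17  2.17  0.13  0.56 -1.17]
```

The selector is at its stop too. I'll release, lift straight up, back away to the right and take a picture to check.

Emit:
drive_tool(increments=[{"dx": 0,"dy": 0,"dz": 0,"wx": 0,"wy": 0,"wz": 0,"claw": 0.04},{"dx": 0,"dy": 0,"dz": 0,"wx": 0,"wy": 0,"wz": 0,"claw": 0.04},{"dx": 0,"dy": 0,"dz": 0,"wx": 0,"wy": 0,"wz": 0,"claw": 0.04},{"dx": 0,"dy": 0,"dz": -0.04,"wx": 0,"wy": 0,"wz": 0,"claw": 0.04},{"dx": 0,"dy": 0,"dz": -0.04,"wx": 0,"wy": 0,"wz": 0,"claw": 0.04},{"dx": 0,"dy": 0,"dz": -0.04,"wx": 0,"wy": 0,"wz": 0,"claw": 0.04},{"dx": 0,"dy": 0,"dz": -0.04,"wx": 0,"wy": 0,"wz": 0,"claw": 0.04},{"dx": -0.03,"dy": 0.04,"dz": 0,"wx": 0,"wy": 0,"wz": 0,"claw": 0.04},{"dx": -0.03,"dy": 0.04,"dz": 0,"wx": 0,"wy": 0,"wz": 0,"claw": 0.04},{"dx": -0.03,"dy": 0.04,"dz": 0,"wx": 0,"wy": 0,"wz": 0,"claw": 0.04},{"dx": -0.03,"dy": 0.04,"dz": 0,"wx": 0,"wy": 0,"wz": 0,"claw": 0.04},{"dx": 0,"dy": 0,"dz": 0,"wx": 0,"wy": 0,"wz": 0,"claw": 0.04}])

```text
t: 13.3
eef_pos: [0.4736, -0.1843, 0.2401]
tool_rot: [0.001, 0.941, 0.337, -0.001]
contact_force: [-0.3, 0.6, 0.4]
gripper_width: 0.468
grasp_force: 0.0
```

Run:
```python
from h import *
im,_=read_camera("top")
cv2.imwrite("pics/top3.png",cv2.resize(im[130:310,180:490,::-1],None,fx=2.5,fy=2.5,interpolation=cv2.INTER_CUBIC))
```

```text
(no output)
```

View pics/top3.png

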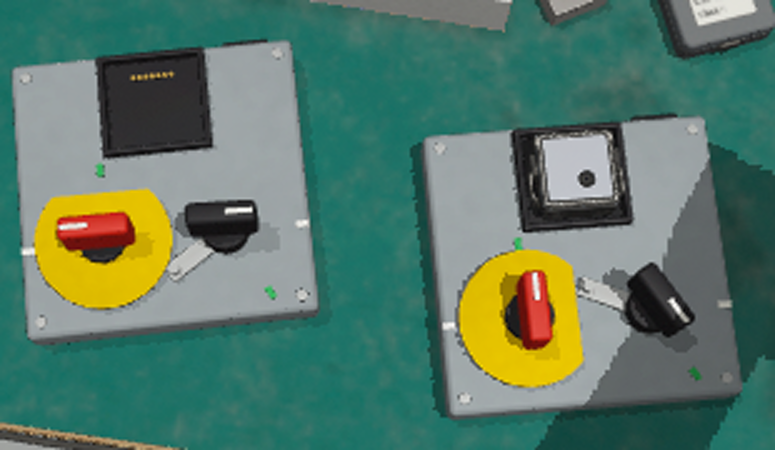

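The picture shows the red line pointing up at the green mark (517,244) and the black line pointing to its mark (695,373). The twin is untouched. I'll check both angles numerically before handing in.

Run:
```python
from h import *
D=np.mean([read_camera("top")[1] for _ in range(4)],0);c=calibration("top");K,R,t=c["intrinsics"],c["R"],c["t"]
v,u=np.mgrid[0:480,0:640];X=(np.stack([(u-K[0,2])/K[0,0]*D,(v-K[1,2])/K[1,1]*D,D],-1)-t)@R
for n,(x,y) in dict(red=(.448,.0925),blk=(.4642,.0197)).items():
    S=X.reshape(-1,3);S=S[(S[:,2]>.077)&(S[:,2]<.087)&(np.hypot(S[:,0]-x,S[:,1]-y)<.03)][:,:2]
    w,V=np.linalg.eigh(np.cov(S.T));print(n,len(S),S.mean(0),np.degrees(np.arctan2(V[1,1],V[0,1]))%180)
im,_=read_camera("top")
f=lambda a,b,z:px2w("top",180+a/2.5,130+b/2.5,z)[:2]
g1=f(517,244,.032);g2=f(695,373,.032)
for g,o in((g1,(.448,.0925)),(g2,(.4642,.0197))):d=g-o;print("mark dir",np.degrees(np.arctan2(d[1],d[0])))
```

```text
red 278 [0.44741038 0.09265875] 12.77840569971218
blk 279 [0.46395612 0.01982858] 42.38208001681997
mark dir 12.264789158122
mark dir -135.80713653958503
```

Both bars match the on angles expected for the box's 12.5° yaw: red measures 12.8° (expected 12.5°) and black 42.4° (expected 42.5°).

```bash
python3 -c "
from station import *
print(hand_in())"
```

```text
the job is handed in; nothing more can be done
None
```

The loaded test box is on: I turned its isolator and then its selector to their green marks, left the empty box's knobs untouched, and handed the job in with the arm clear.

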